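# Clamp a test booklet in the binding press

## Task

Push the teal booklet straight back along the bed of the small press, gently, until its far edge lies flush against the metal backstop. Then turn the black knob clockwise until the screw's foot bites on the booklet and the resistance rises sharply, give it one eighth of a turn (45 degrees) more and no further, and let go. Leave the other things on the desk alone.

Things in the scene. Friction and masses are not known exactly. Their poses are not given: they have to be found in the camera images.
- press: Small fixed booklet press, bolted down. Origin on the desk surface, straight below the screw's axis; x points from the open front to the backstop, y to its left, z up. Grey base plate 310 x 200 mm, 11 mm high (x from -180 to +130 mm). Two dark posts at x = 0, y = +-85 mm (36 x 22 mm section) carry the crossbeam.
- beam_top (a point): Fixed point on the screw's axis on top of the press's grey crossbeam, 120 mm above the desk. The beam is 40 mm deep (press x), 196 mm long (press y), 22 mm high; its underside is 98 mm above the desk.
- backstop (a point): Middle of the front face of the press's upright aluminium backstop, at x = 76 mm in the press's frame, 40 mm above the desk. The backstop is 150 mm wide and its top is 63 mm above the desk.
- bed: The press's dark, flat, fixed bed, 235 x 130 mm, x from -160 to +75 mm in the press's frame; its top lies 20 mm above the desk. Its origin is the press's origin.
- book: The teal booklet with a white band across the cover, 150 (x) x 110 (y) x 30 mm (z), 0.3 to 0.55 kg, rigid, lying loose on the bed, pulled out to the front and a little askew. Origin at the centre of its underside; x along its length, towards the backstop.
- book_far (a point): Middle of the booklet's far edge face (75 mm from its centre along its x, half way up); it must come to the backstop.
- book_near (a point): Middle of the booklet's near edge face (-75 mm along its x, half way up); the face to push on.
- knob_grip (a point): On the screw's vertical axis, at the height to grip its black knob; 169 mm above the desk at the start. The knob's grip is an eight-sided prism, 38 mm across its flats (one pair of flats faces along this point's y, others every 45 degrees), from 23 mm below to 7 mm above this point, on a disc of 44 mm diameter whose underside is 31 mm below it. A red mark is on its top.
- screw_way (a point): Fixed point on the screw's axis, 80 mm above the desk. Clockwise from above tightens; each radian lowers screw and knob by 3 mm. The screw turns with about 0.06 N m until the bite, then the moment grows by about 0.4 N m per radian. It turns up to 7 rad from the start and holds where it is left; the knob sits on a stiff rubber bush (4 N m per radian) and springs back by about 0.1 rad when let go.
- foot_way (a point): Fixed point on the screw's axis, 55 mm above the desk, between the booklet and the foot with a springy rubber sole (18 mm diameter, 24 N per mm) that ends the screw. How far the foot stands out of the screw differs from run to run: the gap over the booklet at the start is between 1 and 7 mm, not to be read from these poses; the bite must be felt.
- yellow_book: Large yellow booklet, 210 x 150 x 18 mm, bystander. Origin at the centre of its underside.
- red_book: White booklet with a red band, 210 x 150 x 12 mm, bystander. Origin at the centre of its underside.
- phone: Black phone lying flat, 150 x 72 x 9 mm, bystander beside the press. Origin at the centre of its underside.
- marker: Orange marker, 115 x 11 x 13 mm, bystander beside the press. Origin at the centre of its underside.
- cup: White closed cup, 76 mm wide, 88 mm high, bystander. Origin at the centre of its underside.
- glue: White glue bottle with orange cap, 44 mm wide, 110 mm high, bystander. Origin at the centre of its underside.
- eraser: Blue eraser, 50 x 22 x 13 mm, bystander beside the press. Origin at the centre of its underside.

How it is judged (in metres and radians):
On the way, in this order (a step that is already met when the one before it is completed fails the run):
1. the booklet lies flush against the backstop, not yet clamped (x of book_far in the frame of press above 0.0725 m and y of book_far in the frame of press between -0.02 and 0.02 m and angle between the x axis of book and the x axis of press, either way round below 0.05 rad and contact force between book and bed below 12 N), for 0.2 s.
2. the screw clamps the booklet firmly on the bed (x of book_far in the frame of press above 0.0725 m and y of book_far in the frame of press between -0.02 and 0.02 m and angle between the x axis of book and the x axis of press, either way round below 0.05 rad and contact force between book and bed above 28 N), for 0.2 s.
At the end, for the whole second after the job is handed in: The booklet is at rest with its far edge within 3.5 mm of the backstop, within 0.05 rad of square and within 20 mm of the press's middle line, and the screw presses it on the bed with 28 to 75 N (an eighth of a turn past the bite gives about 45 N) (all of step 2 and contact force between book and bed below 75 N and linear speed of book below 0.01 m/s); the robot touches nothing.
It fails at once if the booklet is crushed: pressed on the bed with more than 100 N (contact force between book and bed above 100 N).
It fails at once if the booklet is shoved hard: the robot presses on it with more than 35 N (contact force between any of the fingers, the arm and book above 35 N).
It fails at once if another loose thing on the desk is moved more than 20 mm (distance of any of yellow_book, red_book, phone, marker, cup, glue, eraser from where it was at the start of the episode above 0.02 m).
It also fails if it takes over 72 s, if anything falls off the work surface, if the arm or the gripper's body presses on something with over 40 N, if the wrist force passes 120 N, or if a joint passes its speed limit or range.

## Robot

A 6-joint arm with a two-finger parallel gripper is mounted at the origin on the work surface. World frame = base frame: x ahead of the robot, y to its left, z up, the work surface at z = 0. Lengths are in m, angles in degrees, forces in N, time in s.
With the tool pointing down it reaches from about 0.35 to 0.875 m from the base axis. Payload 4.2 kg.
Tool frame: the origin (TCP) lies midway between the tips of the shut fingers; the grasp point (between the pads) lies 19 mm behind it; z points along the fingers, y is the direction in which the jaws open and shut (so a half turn about z gives the same grasp; the last joint's range is limited). The gripper opens to 87 mm and grips with 3 to 60 N. Pads are 19 mm wide; open, the fingers measure 117 mm over their backs; the gripper's body (75 mm by 190 mm) begins 51 mm behind the grasp point.
Start: joints at [87.983, 22.042, 0.453, 0, -68.411, -14.817], TCP at [0.181, 0.598, 0.223] pointing down, gripper open.
Joint ranges: [-179.83, 179.83], [-69.29, 118.12], [-61.27, 80.66], [-181.25, 117.63], [-171.15, -9.14], [-177.46, 177.46]. Speed limits (degrees/s): [159.86, 159.86, 180, 180, 180, 180].

## Interface

Orientations are given as a 3x3 rotation matrix whose columns are the frame's x, y, z axes.
In Python, from station import sense, capture, get_calibration, finish_job, spot_in, spot_point gives the robot as it stands.
- The arm moves only by the shell command python3 -m inch 'ROWS'. ROWS is JSON, a list of rows, each an object with "fingers": the finger opening in cm, from 0 to 8.7; "delta_pos": the shift along the tool's x, y, z in cm, a list of three; "spin": the turn about the tool's z in degrees. In form: [{"fingers": fingers, "delta_pos": [dx, dy, dz], "spin": spin}, ...]. A call has 1 to 20 rows; each row is the pose to reach, as a shift and turn from the pose commanded when the call began, along the tool's axes at that moment; what a row does not reach only later rows make up. A row lasts 1/10 s, in which the tool goes at most 50 mm and 8.59 degrees, less where a joint would pass 70% of its speed; a pose out of reach is approached as far as the arm can. A call with a gripper value outside its range is refused whole. The fingers move at their own pace and stop on an object; the grip force is fixed at half the most. Time passes only in rows, so rows that repeat a pose let the fingers close. It gives the time, the measured TCP pose, the force and the opening at its end, in the units of the state.
- sense(): the state, without advancing time (a new reading comes with each control period).
- capture(name): name is "scene" or "top" or "wrist"; returns the picture (384x512x3 uint8, red, green, blue); there is no depth.
- get_calibration(name): a dict with "K" (3x3 intrinsics, pixels), "T" (4x4, takes a point from camera to world coordinates). Camera axes: x right, y up, looking along -z (the intrinsics and any distortion apply to the point x, -y, -z); pixel columns grow to the right and rows downward; lengths in m; the calibration is good to about 2 mm. A picture is of the moment at which its call begins: read the wrist's pose just before it. get_calibration takes no time and is no camera call; for the wrist camera it gives the pose at the moment of the call.
- finish_job(): hands the job in, once; it reports no verdict.
Trained networks look in the newest picture that a camera, given by its name, has taken for a name from the list of things; names that differ only in an ending like _2 or _b are one class to them, and where a whole thing is asked for, a point or a joint stands for the part that bears it (a point fixed in the world has none). Each returns a list of dicts, best first, with "conf" (0 to 1); they miss things now and then, are a little off and sometimes report something else, mostly with a low value. They report only what shows in the picture. A call takes as long as a camera call.
- spot_in(camera, target): "extent" ([left, top, right, bottom] as shares, 0 to 1, of the picture: columns of its width, rows of its height, round what is visible of it).
- spot_point(camera, target): "location" ([column, row] as shares, 0 to 1, of the picture: columns of its width, rows of its height: a listed point, or the origin of a listed thing).
The state is a dict: "time_s": time; "joints": joint angles; "joint_velocities": joint speeds; "effort": joint torques, N m; "tcp_pos": TCP position; "ee_rot": TCP orientation; "wrist_force": force on the tool from outside, world axes, zero at the start; "moment": the same for the moment, N m; "gripper_width": opening from 0.0 (shut) to 1.0 (fully open).
Only numpy, scipy, OpenCV 4.12 (cv2) and the standard library are available. Lean on these libraries where they do the work, as an engineer would, in place of code of your own. Each camera call takes 0.05 s, during which the arm holds its last target.

## Working session

There is one attempt and no reset: what is moved stays moved. The work goes in short steps, Python scripts to look and compute and a shell command to move; the robot and the scene stay as the last step left them, time stands still between calls to the robot, and variables do not carry over. Pictures are saved under pics/ and viewed, and the job is handed in when it is done.

```bash
ls; mkdir -p pics
python3 - <<'E'
from station import *
import cv2
s=sense();print(s)
for n in("scene","top","wrist"):
    im=capture(n);cv2.imwrite(f"pics/{n}0.png",im[...,::-1]);c=get_calibration(n);print(n,c)
E
```

```text
pics
{'time_s': 0.0, 'joints': array([ 8.79827580e+01,  2.20893141e+01,  3.78791384e-01, -2.90969613e-02,
       -6.84112644e+01, -1.48142836e+01]), 'joint_velocities': array([ 0.00150257, -0.00877113, -0.00596136,  0.01166992,  0.00905526,
        0.08829482]), 'effort': array([ 6.19675902e-04, -3.90670109e+01,  1.87402385e+01,  4.21978623e+00,
        1.09898800e-02, -1.95319299e-04]), 'tcp_pos': array([0.18080423, 0.59763553, 0.22146783]), 'ee_rot': array([[ 9.57106077e-01, -2.89737224e-01, -5.46739202e-04],
       [-2.89737726e-01, -9.57103760e-01, -2.10760001e-03],
       [ 8.73640297e-05,  2.17560775e-03, -9.99997630e-01]]), 'wrist_force': array([-0.11514431,  0.73949874,  0.54373164]), 'moment': array([ 0.04288667,  0.01483235, -0.04686734]), 'gripper_width': 1.0009200998110257}
scene {'K': array([[396.7972198 ,   0.        , 250.98874604],
       [  0.        , 396.7972198 , 186.97718637],
       [  0.        ,   0.        ,   1.        ]]), 'T': array([[ 0.86835019, -0.35824549,  0.34296957,  1.00336335],
       [ 0.49559614,  0.60061826, -0.62740909, -0.76314722],
       [ 
[... 248 characters left out ...]
   0.        ,   1.        ]]), 'T': array([[ 0.01369463,  0.98034546, -0.19681267,  0.27222912],
       [-0.99987774,  0.01194065, -0.01009589, -0.00760598],
       [-0.00754739,  0.19692687,  0.98038913,  1.55728969],
       [ 0.        ,  0.        ,  0.        ,  1.        ]])}
wrist {'K': array([[304.78959163,   0.        , 258.83212463],
       [  0.        , 304.78959163, 189.30188826],
       [  0.        ,   0.        ,   1.        ]]), 'T': array([[-0.2894658 ,  0.91698239,  0.27450472,  0.25504243],
       [-0.95718597, -0.2779462 , -0.08087595,  0.57598011],
       [ 0.00213572, -0.28616289,  0.9581786 ,  0.38445916],
       [ 0.        ,  0.        ,  0.        ,  1.        ]])}
```

View pics/scene0.png

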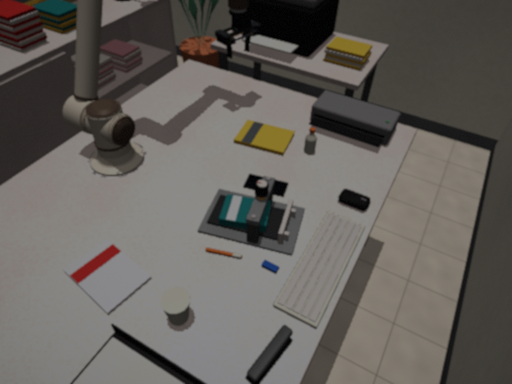

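View pics/top0.png

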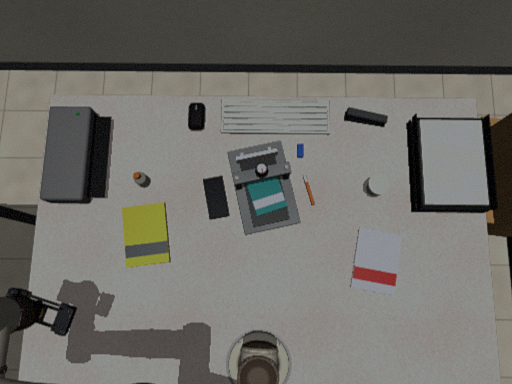

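```bash
cat > h.py <<'E'
from station import *
import numpy as np,cv2
def ray(cam,uv,z):
    c=get_calibration(cam);K=c["K"];T=c["T"]
    d=np.array([(uv[0]-K[0,2])/K[0,0],-(uv[1]-K[1,2])/K[1,1],-1.0])
    d=T[:3,:3]@d;o=T[:3,3];return o+d*(z-o[2])/d[2]
def proj(cam,p):
    c=get_calibration(cam);q=np.linalg.inv(c["T"])@np.append(p,1)
    u=c["K"]@np.array([q[0],-q[1],-q[2]]);return u[:2]/u[2]
E
python3 - <<'E'
from h import *
hs={'beam_top':.12,'backstop':.04,'book_far':.035,'book_near':.035,'knob_grip':.169,'press':0,'book':.02,'screw_way':.08}
for cam in("scene","top"):
    for n,z in hs.items():
        r=spot_point(cam,n)
        for x in r[:2]:
            uv=np.array(x["location"])*[512,384]
            print(cam,n,round(x["conf"],2),uv.round(1),ray(cam,uv,z).round(4))
print(sense()["time_s"])
E
```

```text
scene beam_top 0.73 [261.2 199.1] [ 0.628  -0.0093  0.12  ]
scene beam_top 0.67 [265.6 186.2] [0.6128 0.0475 0.12  ]
scene backstop 0.86 [284.6 219.4] [0.7006 0.0192 0.04  ]
scene backstop 0.19 [266.8 212.8] [0.6385 0.0152 0.04  ]
scene book_far 0.75 [267.1 216.9] [0.6457 0.0043 0.035 ]
scene book_near 0.79 [221.4 207.3] [ 0.497  -0.0353  0.035 ]
scene book_near 0.57 [261. 207.] [0.6082 0.0321 0.035 ]
scene knob_grip 0.45 [260.1 183.9] [0.6158 0.0022 0.169 ]
scene knob_grip 0.16 [310.3 148.9] [0.6783 0.2339 0.169 ]
scene press 0.6 [258.5 221. ] [0.6167 0.002  0.    ]
scene book 0.96 [242.4 216.9] [ 0.5708 -0.0248  0.02  ]
scene screw_way 0.81 [260.8 207.5] [ 0.6272 -0.0074  0.08  ]
top beam_top 0.84 [262.5 174. ] [ 0.6186 -0.0058  0.12  ]
top beam_top 0.61 [145.6 233.1] [0.4163 0.3724 0.12  ]
top backstop 0.91 [261.6 154.9] [ 0.7075 -0.0015  0.04  ]
top book_far 0.61 [257.2 169.1] [0.6566 0.0134 0.035 ]
top book_near 0.62 [271.9 210.6] [ 0.5087 -0.0399  0.035 ]
top book_near 0.31 [214.1 196.9] [0.5546 0.1627 0.035 ]
top knob_grip 0.47 [260.4 168.9] [0.6236 0.0012 0.169 ]
top press 0.98 [257.5 183.3] [0.6129 0.0121 0.    ]
top book 0.64 [264.8 191. ] [ 0.5808 -0.0145  0.02  ]
top screw_way 0.71 [260.1 176. ] [0.6211 0.0025 0.08  ]
0.95
```

Run:
```python
import cv2
im=cv2.imread("pics/top0.png")[130:245,200:320]
cv2.imwrite("pics/topc.png",cv2.resize(im,None,fx=5,fy=5,interpolation=cv2.INTER_CUBIC))
im=cv2.imread("pics/scene0.png")[165:260,190:320]
cv2.imwrite("pics/scenec.png",cv2.resize(im,None,fx=6,fy=6,interpolation=cv2.INTER_CUBIC))
```

```text
(no output)
```

View pics/topc.png

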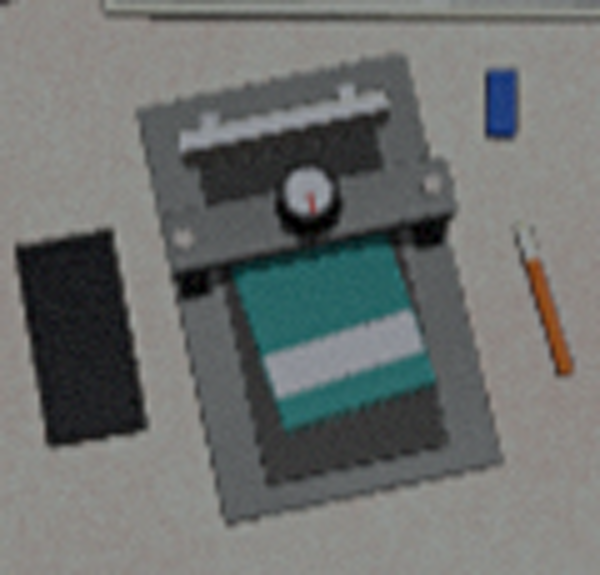

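View pics/scenec.png

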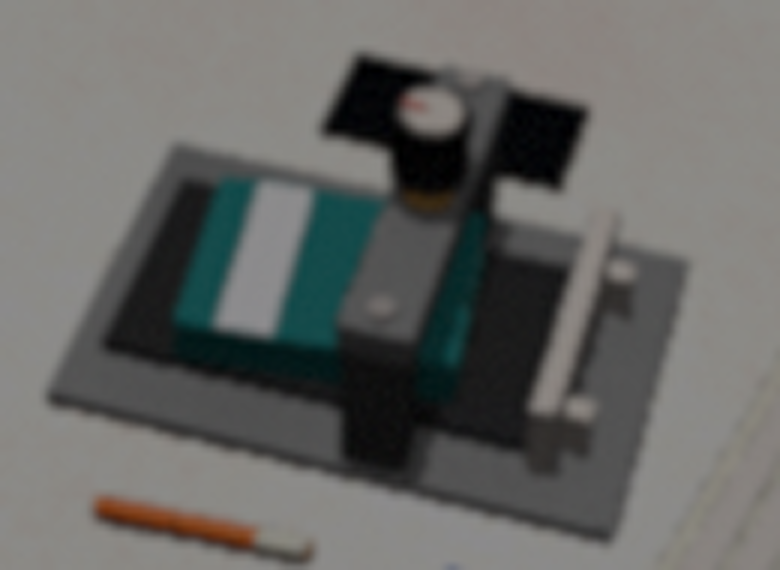

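```bash
cat > fit.py <<'E'
from h import *
from scipy.optimize import least_squares
def fit(obs,x0):
    # obs: list (cam,uv,localpoint)
    cal={c:get_calibration(c) for c in set(o[0] for o in obs)}
    inv={c:np.linalg.inv(cal[c]["T"]) for c in cal}
    def f(v):
        r=[];c,s=np.cos(v[2]),np.sin(v[2])
        for cam,uv,l in obs:
            p=[v[0]+c*l[0]-s*l[1],v[1]+s*l[0]+c*l[1],l[2],1]
            q=inv[cam]@p;u=cal[cam]["K"]@np.array([q[0],-q[1],-q[2]]);r+=list(u[:2]/u[2]-uv)
        return r
    s=least_squares(f,x0,loss='soft_l1');return s.x,np.reshape(f(s.x),(-1,2))
E
python3 - <<'E'
from fit import *
t=lambda x,y:np.array([200+(x-2)/5,130+(y-2)/5])
s=lambda x,y:np.array([190+(x-2.5)/6,165+(y-2.5)/6])
P=[("top",t(138,110),(.13,.1,.011)),("top",t(403,55),(.13,-.1,.011)),("top",t(502,462),(-.18,-.1,.011)),("top",t(230,522),(-.18,.1,.011)),
("scene",s(177,147),(-.18,.1,.011)),("scene",s(50,402),(-.18,-.1,.011)),("scene",s(612,540),(.13,-.1,.011)),("scene",s(688,262),(.13,.1,.011))]
for sub in(P,P[:4],P[4:]):
    v,r=fit(sub,[.62,0,.2]);print(v.round(4),np.degrees(v[2]).round(2),r.round(1).tolist())
v,_=fit(P,[.62,0,.2])
B=[("top",t(287,430),(-.075,.055,.05)),("top",t(437,383),(-.075,-.055,.05)),("scene",s(218,180),(-.075,.055,.05)),("scene",s(178,325),(-.075,-.055,.05))]
for sub in(B,B[:2],B[2:]):
    b,r=fit(sub,[.57,-.02,.2]);
    d=b[:2]-v[:2];c,sn=np.cos(v[2]),np.sin(v[2]);print(b.round(4),np.degrees(b[2]).round(2),"in press",np.round([c*d[0]+sn*d[1],-sn*d[0]+c*d[1],np.degrees(b[2]-v[2])],4),r.round(1).tolist())
# knob: disc top white cap center
print(ray("top",t(308,190),.176),ray("scene",s(432,110),.176))
E
```

```text
[ 0.6248 -0.0034  0.2329] 13.35 [[-0.1, -0.4], [0.6, -1.0], [0.9, 0.1], [-0.4, 0.6], [-0.8, -0.4], [-1.0, -0.7], [1.0, -0.0], [0.8, -0.2]]
[ 0.6244 -0.0026  0.2341] 13.41 [[-0.4, -0.2], [0.3, -0.9], [0.7, 0.2], [-0.6, 0.7]]
[ 0.6252 -0.0045  0.2318] 13.28 [[-0.8, -0.3], [-1.1, -0.5], [1.0, 0.3], [0.8, 0.0]]
[ 0.5763 -0.0148  0.3473] 19.9 in press [-4.9800e-02  2.0000e-04  6.5513e+00] [[0.0, 0.4], [0.2, -0.6], [0.4, -0.4], [-0.4, 0.0]]
[ 0.5765 -0.0165  0.3189] 18.27 in press [-5.0000e-02 -1.5000e-03  4.9276e+00] [[-0.2, 0.1], [0.2, -0.1]]
[ 0.576  -0.0137  0.3711] 21.26 in press [-4.9800e-02  1.3000e-03  7.9173e+00] [[0.0, -0.3], [-0.0, 0.2]]
[ 0.62615341 -0.00138726  0.176     ] [0.62087468 0.00169662 0.176     ]
```

```bash
cat > go.py <<'E'
from h import *
PX,PY,PW=.6246,-.0030,np.radians(13.4)
def p2w(x,y,z): 
    c,s=np.cos(PW),np.sin(PW);return np.array([PX+c*x-s*y,PY+s*x+c*y,z])
def w2p(p):
    c,s=np.cos(PW),np.sin(PW);d=np.array(p[:2])-[PX,PY];return np.array([c*d[0]+s*d[1],-s*d[0]+c*d[1],p[2]])
def delta(target,yaw=None):
    s=sense();R=s["ee_rot"];d=R.T@(target-s["tcp_pos"])*100
    cy=np.degrees(np.arctan2(R[1,0],R[0,0]))
    print("t",s["time_s"],"press",(w2p(s["tcp_pos"])*1000).round(1),"yaw",cy.round(2),"j",s["joints"].round(1),"tilt",np.degrees(np.arccos(-R[2,2])).round(2))
    print("delta cm",d.round(2),"spin", None if yaw is None else ((cy-yaw)%360).round(2))
def st():
    s=sense();R=s["ee_rot"]
    print("t",round(s["time_s"],2),"press",(w2p(s["tcp_pos"])*1000).round(1),"yaw",np.degrees(np.arctan2(R[1,0],R[0,0])).round(2),"F",s["wrist_force"].round(2),"M",s["moment"].round(3),"w",round(float(s["gripper_width"]),3),"j6",s["joints"][5].round(1))
E
python3 -c "
from go import *
delta(p2w(-.160,-.006,.22),13.4-180)"
```

```text
t 0.95 press [-292.2  687.6  222.6] yaw -16.83 j [ 88.   22.    0.5  -0.  -68.4 -14.8] tilt 0.0
delta cm [46.35 53.27  0.26] spin 149.77
```

```bash
python3 -m inch '[{"fingers":6.5,"delta_pos":[11.6,13.3,0],"spin":37},{"fingers":6.5,"delta_pos":[23.2,26.6,0],"spin":75},{"fingers":6.5,"delta_pos":[34.8,40,0],"spin":112},{"fingers":6.5,"delta_pos":[46.3,53.3,0],"spin":149.8},{"fingers":6.5,"delta_pos":[46.3,53.3,0],"spin":149.8},{"fingers":6.5,"delta_pos":[46.3,53.3,0],"spin":149.8},{"fingers":6.5,"delta_pos":[46.3,53.3,0],"spin":149.8},{"fingers":6.5,"delta_pos":[46.3,53.3,0],"spin":149.8},{"fingers":6.5,"delta_pos":[46.3,53.3,0],"spin":149.8},{"fingers":6.5,"delta_pos":[46.3,53.3,0],"spin":149.8},{"fingers":6.5,"delta_pos":[46.3,53.3,0],"spin":149.8},{"fingers":6.5,"delta_pos":[46.3,53.3,0],"spin":149.8},{"fingers":6.5,"delta_pos":[46.3,53.3,0],"spin":149.8},{"fingers":6.5,"delta_pos":[46.3,53.3,0],"spin":149.8},{"fingers":6.5,"delta_pos":[46.3,53.3,0],"spin":149.8},{"fingers":6.5,"delta_pos":[46.3,53.3,0],"spin":149.8},{"fingers":6.5,"delta_pos":[46.3,53.3,0],"spin":149.8},{"fingers":6.5,"delta_pos":[46.3,53.3,0],"spin":149.8},{"fingers":6.5,"delta_pos":[46.3,53.3,0],"spin":149.8},{"fingers":6.5,"delta_pos":[46.3,53.3,0],"spin":149.8}]'; python3 -c "
from go import *
delta(p2w(-.160,-.006,.10),13.4-180);st()
cv2.imwrite('pics/w1.png',capture('wrist')[...,::-1]);cv2.imwrite('pics/t1.png',capture('top')[...,::-1])"
```

```text
time_s: 2.95
tcp_pos: [0.4698, -0.046, 0.2227]
ee_rot: [[-0.973, -0.233, 0.0], [-0.233, 0.973, 0.0], [-0.0, -0.0, -1.0]]
wrist_force: [-1.0, -0.4, -0.7]
gripper_width: 0.75
t 2.95 press [-160.5   -6.   222.7] yaw -166.54 j [ 14.2   7.  -20.1   0.  -62.9 -90.7] tilt 0.02
delta cm [-0.05 -0.   12.27] spin 0.06
t 2.95 press [-160.5   -6.   222.7] yaw -166.54 F [-0.96 -0.44 -0.67] M [ 0.091 -0.144 -0.018] w 0.75 j6 -90.7
```

View pics/w1.png

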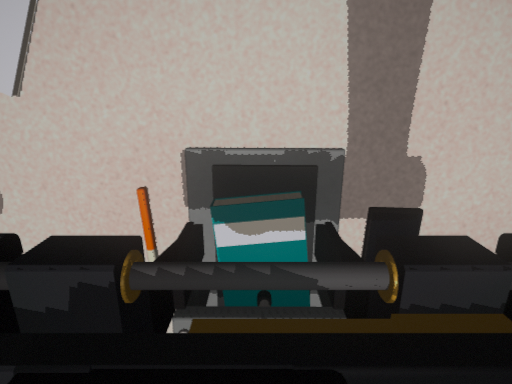

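View pics/t1.png

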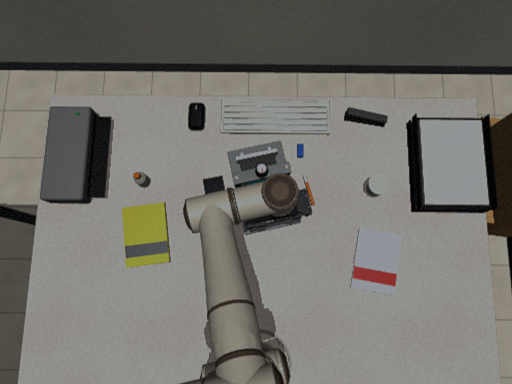

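Run:
```python
import cv2
im=cv2.imread("pics/w1.png")[135:265,170:360]
cv2.imwrite("pics/w1c.png",cv2.resize(im,None,fx=4,fy=4,interpolation=cv2.INTER_CUBIC))
```

```text
(no output)
```

View pics/w1c.png

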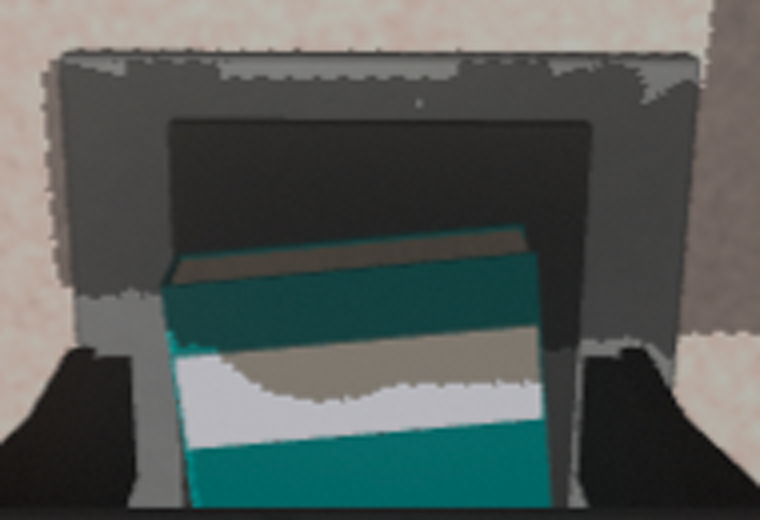

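Run:
```python
from fit import *
from go import w2p
w=lambda x,y:np.array([170+(x-1.5)/4,135+(y-1.5)/4])
t=lambda x,y:np.array([200+(x-2)/5,130+(y-2)/5])
s=lambda x,y:np.array([190+(x-2.5)/6,165+(y-2.5)/6])
P=[("wrist",w(64,56),(-.18,-.1,.011)),("wrist",w(698,59),(-.18,.1,.011)),("wrist",w(170,120),(-.16,-.065,.02)),("wrist",w(590,123),(-.16,.065,.02))]
Q=[("top",t(138,110),(.13,.1,.011)),("top",t(403,55),(.13,-.1,.011)),("top",t(502,462),(-.18,-.1,.011)),("top",t(230,522),(-.18,.1,.011)),
("scene",s(177,147),(-.18,.1,.011)),("scene",s(50,402),(-.18,-.1,.011)),("scene",s(612,540),(.13,-.1,.011)),("scene",s(688,262),(.13,.1,.011))]
for sub in (P,P+Q):
  v,r=fit(sub,[.62,0,.2]);print(v,np.degrees(v[2]),r.round(1).tolist())
B=[("wrist",w(163,288),(-.075,-.055,.05)),("wrist",w(538,254),(-.075,.055,.05))]
b,r=fit(B,[.58,0,.3]);print(b,np.degrees(b[2]),r.tolist(),w2p([*b[:2],0]))
```

```text
[ 0.62325447 -0.0019518   0.22931083] 13.13854298077338 [[-2.1, -0.7], [1.7, -0.6], [-0.6, 0.9], [0.7, 0.7]]
[ 0.62361448 -0.00251323  0.22813708] 13.071292020825634 [[-2.4, -0.6], [1.3, -0.3], [-1.0, 1.0], [0.3, 1.0], [-0.2, -0.2], [0.5, -0.6], [0.4, 0.6], [-1.0, 0.8], [-0.7, -0.9], [-1.2, -1.3], [0.6, -0.3], [0.7, -0.4]]
[ 0.57641081 -0.01433909  0.33056166] 18.93978813643997 [[-0.16819132706925188, 0.02500733090298013], [0.16665463621222898, -0.009233079368613062]] [-0.04950509  0.00013735  0.        ]
```

```bash
sed -i 's/^PX,PY,PW=.*/PX,PY,PW=.6240,-.0027,np.radians(13.2)/' go.py; python3 -c "
from go import *
delta(p2w(-.158,-.006,.033),13.2-180)"
```

```text
t 3.05 press [-160.    -6.9  222.7] yaw -166.57 j [ 14.2   7.  -20.1   0.  -62.9 -90.8] tilt 0.01
delta cm [-0.2   0.09 18.97] spin 0.23
```

```bash
python3 -m inch '[{"fingers":6.5,"delta_pos":[-0.2,0.1,4],"spin":0.2},{"fingers":6.5,"delta_pos":[-0.2,0.1,8],"spin":0.2},{"fingers":6.5,"delta_pos":[-0.2,0.1,12],"spin":0.2},{"fingers":6.5,"delta_pos":[-0.2,0.1,15],"spin":0.2},{"fingers":6.5,"delta_pos":[-0.2,0.1,17.5],"spin":0.2},{"fingers":6.5,"delta_pos":[-0.2,0.1,19],"spin":0.2},{"fingers":6.5,"delta_pos":[-0.2,0.1,19],"spin":0.2},{"fingers":6.5,"delta_pos":[-0.2,0.1,19],"spin":0.2},{"fingers":6.5,"delta_pos":[-0.2,0.1,19],"spin":0.2}]'; python3 -c "
from go import *
st();cv2.imwrite('pics/s2.png',cv2.resize(capture('scene')[140:280,160:340],None,fx=4,fy=4)[...,::-1])"
```

```text
time_s: 3.95
tcp_pos: [0.4725, -0.0444, 0.0336]
ee_rot: [[-0.974, -0.228, 0.002], [-0.228, 0.974, 0.0], [-0.002, -0.0, -1.0]]
wrist_force: [-0.1, -0.8, 0.1]
gripper_width: 0.742
t 3.95 press [-157.    -6.    33.6] yaw -166.8 F [-0.07 -0.76  0.13] M [ 0.047 -0.175 -0.017] w 0.742 j6 -91.1
```

View pics/s2.png

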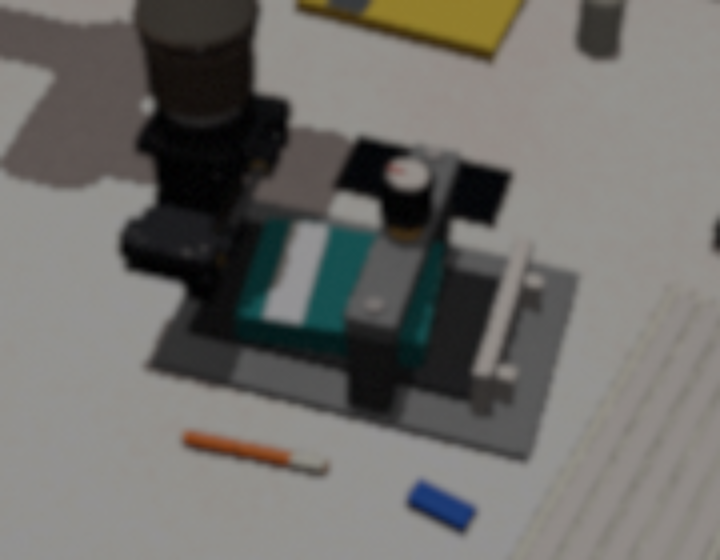

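```bash
python3 -m inch '[{"fingers":6.5,"delta_pos":[-0.5,0,0],"spin":0},{"fingers":6.5,"delta_pos":[-1,0,0],"spin":0},{"fingers":6.5,"delta_pos":[-1.3,0,0],"spin":0},{"fingers":6.5,"delta_pos":[-1.5,0,0],"spin":0},{"fingers":6.5,"delta_pos":[-1.7,0,0],"spin":0},{"fingers":6.5,"delta_pos":[-1.9,0,0],"spin":0},{"fingers":6.5,"delta_pos":[-2.1,0,0],"spin":0},{"fingers":6.5,"delta_pos":[-2.3,0,0],"spin":0},{"fingers":6.5,"delta_pos":[-2.5,0,0],"spin":0},{"fingers":6.5,"delta_pos":[-2.7,0,0],"spin":0},{"fingers":6.5,"delta_pos":[-2.9,0,0],"spin":0},{"fingers":6.5,"delta_pos":[-3.1,0,0],"spin":0},{"fingers":6.5,"delta_pos":[-3.3,0,0],"spin":0},{"fingers":6.5,"delta_pos":[-3.5,0,0],"spin":0}]'; python3 -c "
from go import *
st();cv2.imwrite('pics/w3.png',cv2.resize(capture('wrist'),None,fx=1.5,fy=1.5)[...,::-1]);cv2.imwrite('pics/s3.png',cv2.resize(capture('scene')[140:280,160:340],None,fx=4,fy=4)[...,::-1])"
```

```text
time_s: 5.4
tcp_pos: [0.5026, -0.0371, 0.032]
ee_rot: [[-0.974, -0.228, -0.006], [-0.228, 0.974, -0.001], [0.007, 0.001, -1.0]]
wrist_force: [-6.2, 0.1, 3.1]
gripper_width: 0.749
t 5.4 press [-126.1   -5.8   32. ] yaw -166.84 F [-6.17  0.14  3.11] M [0.405 1.52  0.165] w 0.749 j6 -91.0
```

View pics/s3.png

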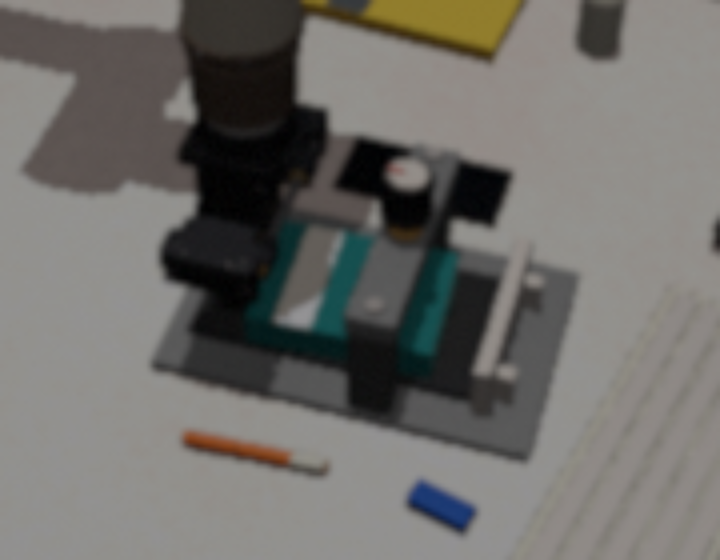

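View pics/w3.png

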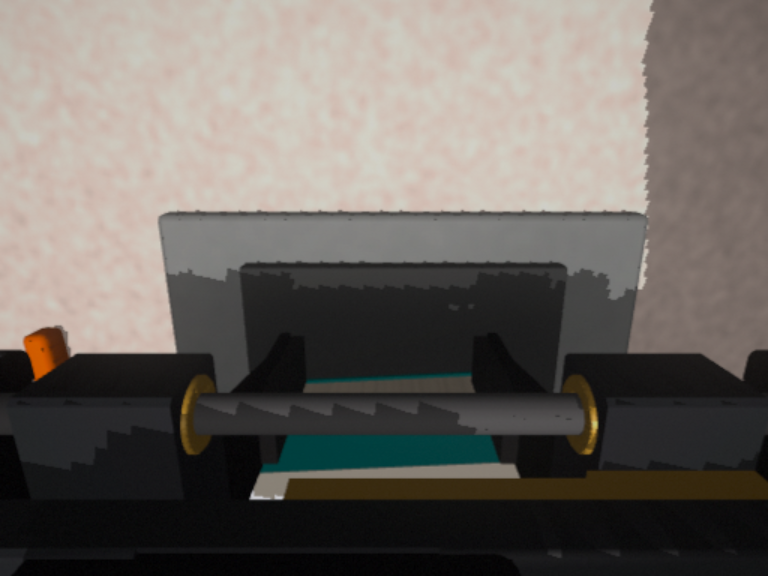

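```bash
python3 -m inch '[{"fingers":6.5,"delta_pos":[-0.2,0,0],"spin":0},{"fingers":6.5,"delta_pos":[-0.4,0,0],"spin":0},{"fingers":6.5,"delta_pos":[-0.6,0,0],"spin":0},{"fingers":6.5,"delta_pos":[-0.8,0,0],"spin":0},{"fingers":6.5,"delta_pos":[-1,0,0],"spin":0},{"fingers":6.5,"delta_pos":[-1.2,0,0],"spin":0},{"fingers":6.5,"delta_pos":[-1.4,0,0],"spin":0},{"fingers":6.5,"delta_pos":[-1.6,0,0],"spin":0},{"fingers":6.5,"delta_pos":[-1.8,0,0],"spin":0},{"fingers":6.5,"delta_pos":[-2,0,0],"spin":0},{"fingers":6.5,"delta_pos":[-2.2,0,0],"spin":0},{"fingers":6.5,"delta_pos":[-2.4,0,0],"spin":0},{"fingers":6.5,"delta_pos":[-2.6,0,0],"spin":0},{"fingers":6.5,"delta_pos":[-2.8,0,0],"spin":0},{"fingers":6.5,"delta_pos":[-3,0,0],"spin":0}]'; python3 -c "
from go import *
st();cv2.imwrite('pics/s4.png',cv2.resize(capture('scene')[140:280,160:340],None,fx=4,fy=4)[...,::-1])"
```

```text
time_s: 7.0
tcp_pos: [0.5349, -0.0298, 0.0325]
ee_rot: [[-0.974, -0.228, -0.0], [-0.228, 0.974, -0.0], [0.0, -0.0, -1.0]]
wrist_force: [-2.5, 0.0, -1.6]
gripper_width: 0.748
t 7.0 press [-92.9  -6.   32.5] yaw -166.83 F [-2.47  0.01 -1.57] M [-0.07   0.523 -0.013] w 0.748 j6 -91.0
```

View pics/s4.png

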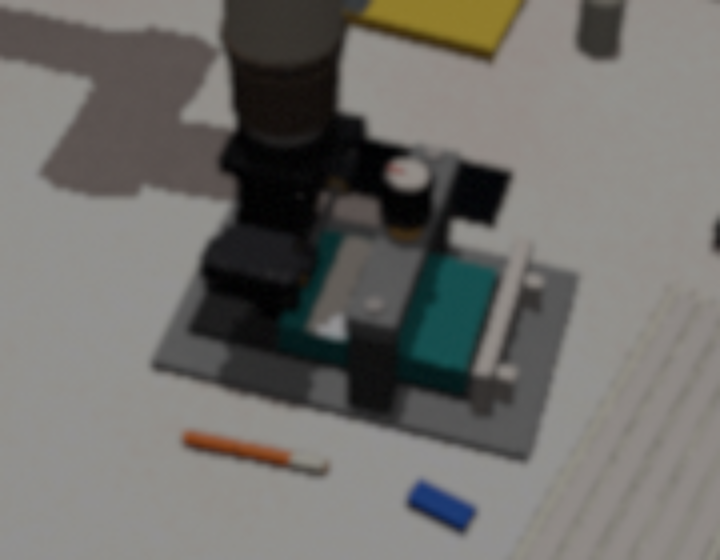

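```bash
python3 -m inch '[{"fingers":6.5,"delta_pos":[-0.1,0,0],"spin":0},{"fingers":6.5,"delta_pos":[-0.2,0,0],"spin":0},{"fingers":6.5,"delta_pos":[-0.3,0,0],"spin":0},{"fingers":6.5,"delta_pos":[-0.4,0,0],"spin":0},{"fingers":6.5,"delta_pos":[-0.5,0,0],"spin":0},{"fingers":6.5,"delta_pos":[-0.6,0,0],"spin":0}]'; python3 -c "
from go import *
st()"; python3 -m inch '[{"fingers":6.5,"delta_pos":[-0.1,0,0],"spin":0},{"fingers":6.5,"delta_pos":[-0.1,0,0],"spin":0}]'; python3 -c "
from go import *
st()"; python3 -m inch '[{"fingers":6.5,"delta_pos":[-0.1,0,0],"spin":0},{"fingers":6.5,"delta_pos":[-0.1,0,0],"spin":0}]'; python3 -c "
from go import *
st()"
```

```text
time_s: 7.65
tcp_pos: [0.5404, -0.0285, 0.0326]
ee_rot: [[-0.974, -0.228, -0.001], [-0.228, 0.974, -0.0], [0.001, -0.0, -1.0]]
wrist_force: [-2.9, -0.9, 1.5]
gripper_width: 0.745
t 7.65 press [-87.3  -6.1  32.6] yaw -166.84 F [-2.91 -0.91  1.48] M [-0.228  1.074 -0.   ] w 0.745 j6 -91.0
time_s: 7.85
tcp_pos: [0.542, -0.0281, 0.0326]
ee_rot: [[-0.974, -0.228, 0.001], [-0.228, 0.974, 0.0], [-0.001, -0.0, -1.0]]
wrist_force: [-3.3, -0.6, 1.1]
gripper_width: 0.747
t 7.85 press [-85.7  -6.   32.6] yaw -166.83 F [-3.27 -0.63  1.12] M [-0.211  0.799 -0.052] w 0.747 j6 -91.0
time_s: 8.05
tcp_pos: [0.5425, -0.028, 0.0326]
ee_rot: [[-0.974, -0.228, -0.0], [-0.228, 0.974, -0.0], [0.0, -0.0, -1.0]]
wrist_force: [-4.5, -1.4, 2.6]
gripper_width: 0.75
t 8.05 press [-85.1  -6.   32.6] yaw -166.83 F [-4.52 -1.36  2.62] M [-0.27   1.087 -0.059] w 0.75 j6 -91.0
```

```bash
for i in 1; do python3 -m inch '[{"fingers":6.5,"delta_pos":[-0.1,0,0],"spin":0},{"fingers":6.5,"delta_pos":[-0.1,0,0],"spin":0}]' >/dev/null; python3 -c "
from go import *
st()"; python3 -m inch '[{"fingers":6.5,"delta_pos":[-0.1,0,0],"spin":0},{"fingers":6.5,"delta_pos":[-0.1,0,0],"spin":0}]' >/dev/null; python3 -c "
from go import *
st()"; done; python3 -c "
from go import *
cv2.imwrite('pics/s5.png',cv2.resize(capture('scene')[170:270,200:330],None,fx=6,fy=6,interpolation=cv2.INTER_CUBIC)[...,::-1])"
```

```text
t 8.25 press [-84.5  -6.   32.6] yaw -166.84 F [-5.08 -1.52  2.2 ] M [-0.307  1.29  -0.02 ] w 0.749 j6 -91.0
t 8.45 press [-84.5  -6.   32.6] yaw -166.84 F [-7.24 -2.3   4.79] M [-0.286  1.887  0.002] w 0.746 j6 -91.0
```

View pics/s5.png

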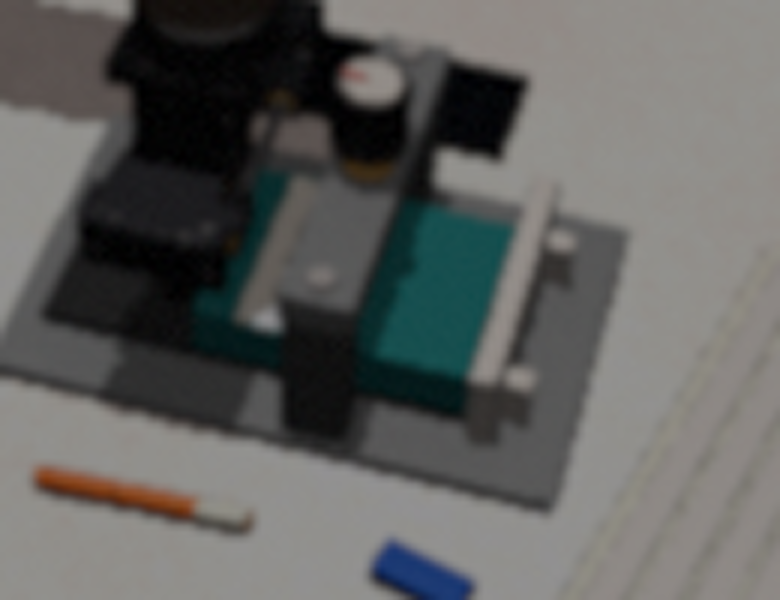

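```bash
python3 -m inch '[{"fingers":6.5,"delta_pos":[-0.1,0,0],"spin":0},{"fingers":6.5,"delta_pos":[-0.1,0,0],"spin":0}]' >/dev/null; python3 -c "
from go import *
st()"; python3 -m inch '[{"fingers":6.5,"delta_pos":[-0.1,0,0],"spin":0},{"fingers":6.5,"delta_pos":[-0.1,0,0],"spin":0},{"fingers":6.5,"delta_pos":[-0.1,0,0],"spin":0}]' >/dev/null; python3 -c "
from go import *
st()"
```

```text
t 8.7 press [-84.5  -6.   32.6] yaw -166.85 F [-8.66 -1.08  6.44] M [-0.269  2.371  0.006] w 0.748 j6 -91.0
t 9.0 press [-84.5  -6.   32.6] yaw -166.85 F [-10.29  -0.69   7.44] M [-0.337  2.868  0.037] w 0.747 j6 -91.0
```

```bash
python3 -m inch '[{"fingers":6.5,"delta_pos":[0.3,0,0],"spin":0},{"fingers":6.5,"delta_pos":[0.6,0,0],"spin":0},{"fingers":6.5,"delta_pos":[1,0,0],"spin":0},{"fingers":6.5,"delta_pos":[2,0,0],"spin":0},{"fingers":6.5,"delta_pos":[4,0,0],"spin":0},{"fingers":6.5,"delta_pos":[5,0,0],"spin":0},{"fingers":6.5,"delta_pos":[5,0,-4],"spin":0},{"fingers":6.5,"delta_pos":[5,0,-8],"spin":0},{"fingers":6.5,"delta_pos":[6,0,-13],"spin":0},{"fingers":6.5,"delta_pos":[7,0,-18],"spin":0},{"fingers":6.5,"delta_pos":[8,0,-21],"spin":0},{"fingers":6.5,"delta_pos":[8,0,-21],"spin":0}]' ; python3 -c "
from go import *
st();cv2.imwrite('pics/w6.png',cv2.resize(capture('wrist'),None,fx=1.5,fy=1.5)[...,::-1]);cv2.imwrite('pics/t6.png',cv2.resize(capture('top')[130:245,200:320],None,fx=5,fy=5,interpolation=cv2.INTER_CUBIC)[...,::-1]);cv2.imwrite('pics/s6.png',cv2.resize(capture('scene')[165:265,190:320],None,fx=6,fy=6,interpolation=cv2.INTER_CUBIC)[...,::-1])
for c in('scene','top'):
  for x in spot_point(c,'knob_grip')[:2]: 
    uv=np.array(x['location'])*[512,384];print(c,x['conf'],uv,w2p(ray(c,uv,.169)))
  for x in spot_point(c,'book_far')[:1]: 
    uv=np.array(x['location'])*[512,384];print(c,x['conf'],uv,w2p(ray(c,uv,.035)))
"
```

```text
time_s: 10.2
tcp_pos: [0.4706, -0.0453, 0.2484]
ee_rot: [[-0.973, -0.228, 0.013], [-0.228, 0.974, 0.002], [-0.013, -0.001, -1.0]]
wrist_force: [-0.2, -0.4, 0.1]
gripper_width: 0.751
t 10.2 press [-159.1   -6.4  248.4] yaw -166.79 F [-0.21 -0.43  0.07] M [ 0.088 -0.203 -0.012] w 0.751 j6 -91.2
scene 0.68 [259.584  184.3968] [-0.00773847  0.00412581  0.169     ]
scene 0.94 [280.5248 224.6016] [ 0.07145835 -0.01674079  0.035     ]
top 0.6 [259.1744 168.8832] [0.00139594 0.00772092 0.169     ]
top 0.55 [214.2208 196.992 ] [-0.0577685   0.16773783  0.169     ]
top 0.68 [258.0992 154.4064] [ 0.087479   -0.00653833  0.035     ]
```

View pics/s6.png

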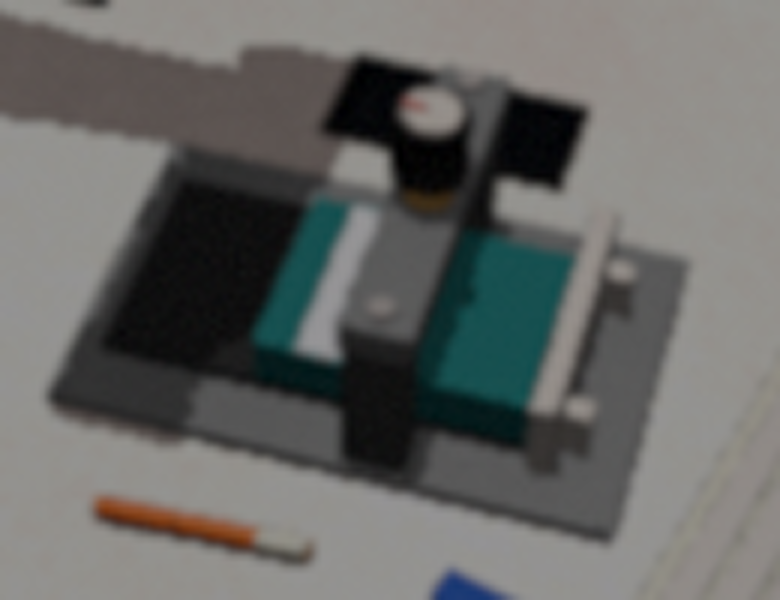

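View pics/t6.png

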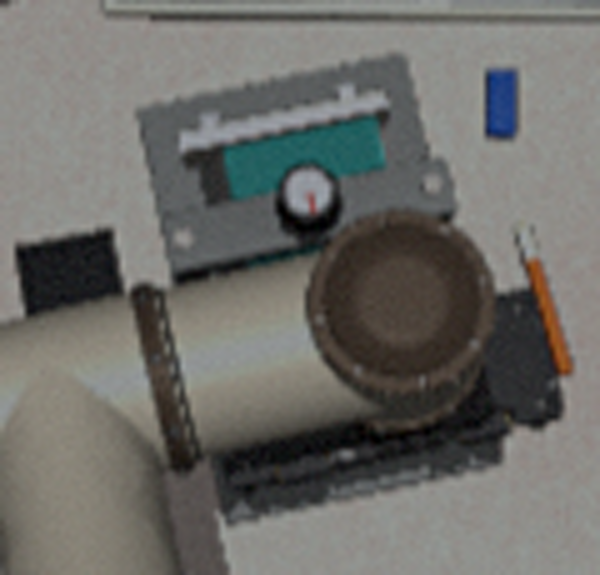

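View pics/w6.png

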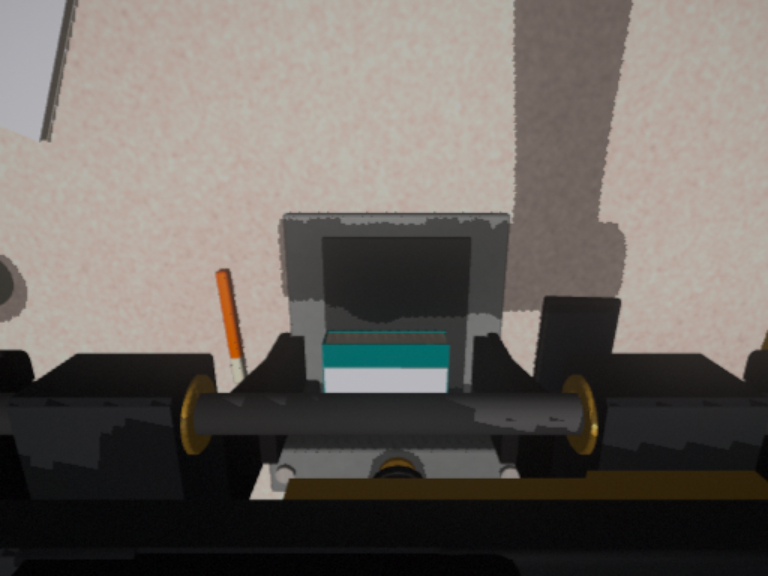

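Run:
```python
from fit import *
from go import w2p,PX,PY,PW
w=lambda x,y:np.array([(x-.25)/1.5,(y-.25)/1.5])
s=lambda x,y:np.array([190+(x-2.5)/6,165+(y-2.5)/6])
for B in ([("wrist",w(322.5,345),(-.075,-.055,.05)),("wrist",w(449,345),(-.075,.055,.05))],
 [("scene",s(255,342),(-.075,-.055,.05)),("scene",s(318,197),(-.075,.055,.05))]):
  b,r=fit(B,[.62,0,.23]);print(w2p([*b[:2],0]),np.degrees(b[2]),r.round(1).tolist())
b,r=fit([("wrist",w(282,214),(-.18,-.1,.011)),("wrist",w(510,214),(-.18,.1,.011)),("wrist",w(322.5,237),(-.16,-.065,.02)),("wrist",w(470,237),(-.16,.065,.02))],[.62,0,.23]);print(b,np.degrees(b[2]),r.round(1).tolist())
t=lambda x,y:np.array([200+(x-2)/5,130+(y-2)/5])
for p in (t(385,167),t(232,200)): print(w2p(ray("top",p,.05)))
```

```text
[-0.0076938  -0.00741503  0.        ] 13.198943044851124 [[-1.4, 0.0], [1.4, 0.0]]
[ 0.00100756 -0.00768715  0.        ] 13.269350375332705 [[0.0, -0.0], [-0.0, 0.0]]
[ 0.61586774 -0.0032108   0.2300591 ] 13.18141561713707 [[-1.7, -0.6], [1.8, -0.6], [-1.8, 0.8], [1.7, 0.8]]
[ 0.03849366 -0.06250517  0.05      ]
[0.03846015 0.04757967 0.05      ]
```

```bash
python3 -c "
from go import *
delta(p2w(-.0005,0,.25),13.2)"
```

```text
t 10.55 press [-161.5   -6.   241.1] yaw -166.84 j [ 14.3   6.  -18.4  -0.  -65.7 -91.2] tilt 0.17
delta cm [-16.09   0.6   -0.94] spin 179.96
```

```bash
python3 -m inch '[{"fingers":6.5,"delta_pos":[0,0,-1],"spin":-8},{"fingers":6.5,"delta_pos":[-1,0,-1],"spin":-16},{"fingers":6.5,"delta_pos":[-2,0,-1],"spin":-24},{"fingers":6.5,"delta_pos":[-3,0,-1],"spin":-32},{"fingers":6.5,"delta_pos":[-4,0,-1],"spin":-40},{"fingers":6.5,"delta_pos":[-5,0,-1],"spin":-48},{"fingers":6.5,"delta_pos":[-6,0,-1],"spin":-56},{"fingers":6.5,"delta_pos":[-7,0.1,-1],"spin":-64},{"fingers":6.5,"delta_pos":[-8,0.2,-1],"spin":-72},{"fingers":6.5,"delta_pos":[-9,0.3,-1],"spin":-80},{"fingers":6.5,"delta_pos":[-10,0.4,-1],"spin":-88},{"fingers":6.5,"delta_pos":[-11,0.5,-1],"spin":-96},{"fingers":6.5,"delta_pos":[-12,0.6,-1],"spin":-104},{"fingers":6.5,"delta_pos":[-13,0.6,-1],"spin":-112},{"fingers":6.5,"delta_pos":[-14,0.6,-1],"spin":-120},{"fingers":6.5,"delta_pos":[-15,0.6,-1],"spin":-128},{"fingers":6.5,"delta_pos":[-16.1,0.6,-1],"spin":-136},{"fingers":6.5,"delta_pos":[-16.1,0.6,-1],"spin":-144},{"fingers":6.5,"delta_pos":[-16.1,0.6,-1],"spin":-152},{"fingers":6.5,"delta_pos":[-16.1,0.6,-1],"spin":-160}]' ; python3 -c "
from go import *
delta(p2w(-.0005,0,.25),13.2)"
```

```text
time_s: 12.55
tcp_pos: [0.624, -0.0027, 0.2507]
ee_rot: [[0.994, -0.113, -0.003], [-0.113, -0.994, -0.001], [-0.003, 0.001, -1.0]]
wrist_force: [0.6, -0.1, 0.1]
gripper_width: 0.742
t 12.55 press [ -0.   -0.  250.7] yaw -6.5 j [ 14.6  21.1   3.   -0.  -72.1  68.9] tilt 0.17
delta cm [-0.05  0.01  0.07] spin 340.3
```

```bash
python3 -m inch '[{"fingers":6.5,"delta_pos":[-0.1,0,0],"spin":-8},{"fingers":6.5,"delta_pos":[-0.1,0,0],"spin":-16},{"fingers":6.5,"delta_pos":[-0.1,0,0],"spin":-20},{"fingers":6.5,"delta_pos":[-0.1,0,0],"spin":-20},{"fingers":6.5,"delta_pos":[-0.1,0,0],"spin":-20},{"fingers":6.5,"delta_pos":[-0.1,0,0],"spin":-20}]' ; python3 -c "
from go import *
delta(p2w(-.0005,0,.151),13.2);st()
cv2.imwrite('pics/w7.png',cv2.resize(capture('wrist'),None,fx=1.5,fy=1.5)[...,::-1]);cv2.imwrite('pics/s7.png',cv2.resize(capture('scene')[120:265,160:350],None,fx=4,fy=4,interpolation=cv2.INTER_CUBIC)[...,::-1])"
```

```text
time_s: 13.15
tcp_pos: [0.623, -0.0027, 0.2519]
ee_rot: [[0.974, 0.227, -0.001], [0.227, -0.974, -0.0], [-0.001, 0.0, -1.0]]
wrist_force: [0.6, 0.3, 0.4]
gripper_width: 0.747
t 13.15 press [ -1.    0.3 251.9] yaw 13.1 j [ 14.6  20.9   2.9   0.  -72.1  88.5] tilt 0.06
delta cm [ 0.06  0.03 10.09] spin 359.9
t 13.15 press [ -1.    0.3 251.9] yaw 13.1 F [0.55 0.29 0.37] M [-0.035  0.039 -0.035] w 0.747 j6 88.5
```

View pics/w7.png

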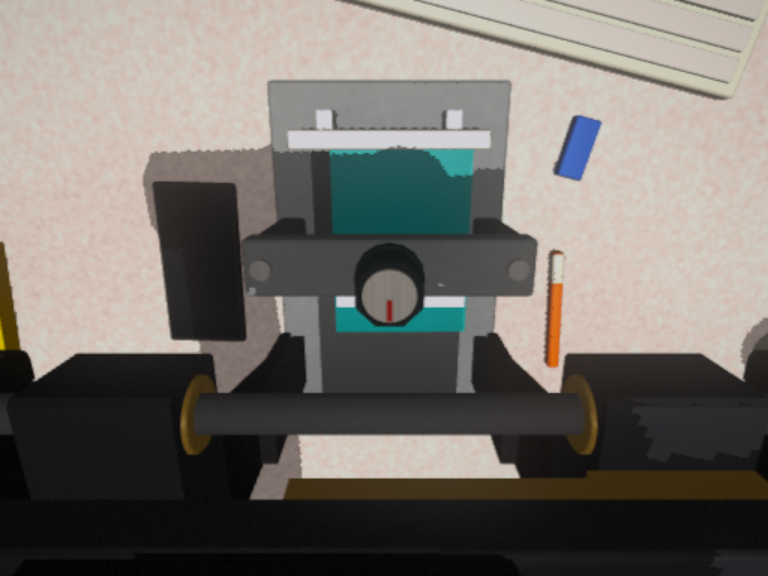

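View pics/s7.png

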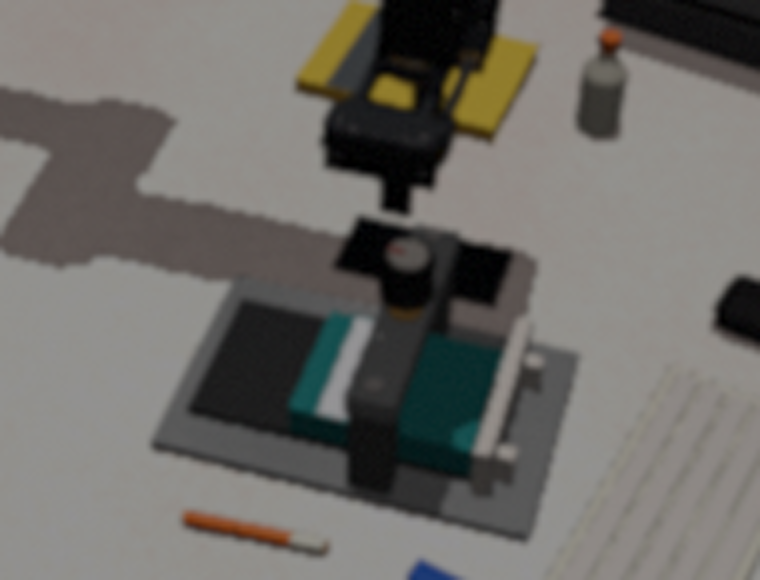

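Run:
```python
from fit import *
from go import w2p
w=lambda x,y:np.array([(x-.25)/1.5,(y-.25)/1.5])
print("cap",w2p(ray("wrist",w(389,297),.176)), "screwheads",w2p(ray("wrist",w(260,271),.122)),w2p(ray("wrist",w(519,271),.122)))
b,r=fit([("wrist",w(268,82),(.13,.1,.011)),("wrist",w(510,82),(.13,-.1,.011)),("wrist",w(246,236),(.02,.098,.12)),("wrist",w(535,236),(.02,-.098,.12))],[.62,0,.23]);print(b,w2p([*b[:2],0]),np.degrees(b[2]),r.round(1).tolist())
```

```text
cap [-0.0021297   0.00087622  0.176     ] screwheads [-0.00171351  0.08632919  0.122     ] [-0.00191045 -0.08545885  0.122     ]
[ 0.62336468 -0.00240882  0.23015753] [-0.00055205  0.00042856  0.        ] 13.187054887859508 [[-1.2, -1.5], [1.4, -1.6], [-4.2, 2.0], [2.9, 1.8]]
```

```bash
python3 -m inch '[{"fingers":6.5,"delta_pos":[0,0,3],"spin":0},{"fingers":6.5,"delta_pos":[0,0,6],"spin":0},{"fingers":6.5,"delta_pos":[0,0,8],"spin":0},{"fingers":6.5,"delta_pos":[0,0,9.5],"spin":0},{"fingers":6.5,"delta_pos":[0,0,10.1],"spin":0},{"fingers":6.5,"delta_pos":[0,0,10.1],"spin":0},{"fingers":6.5,"delta_pos":[0,0,10.1],"spin":0},{"fingers":6.5,"delta_pos":[0,0,10.1],"spin":0}]' ; python3 -c "
from go import *
st()
cv2.imwrite('pics/s8.png',cv2.resize(capture('scene')[120:265,160:350],None,fx=4,fy=4,interpolation=cv2.INTER_CUBIC)[...,::-1])"
```

```text
time_s: 14.05
tcp_pos: [0.6237, -0.0025, 0.1528]
ee_rot: [[0.974, 0.228, 0.002], [0.228, -0.974, 0.0], [0.002, 0.0, -1.0]]
wrist_force: [-0.4, 0.2, 0.1]
gripper_width: 0.744
t 14.05 press [ -0.3   0.2 152.8] yaw 13.17 F [-0.43  0.22  0.12] M [-0.053 -0.047  0.025] w 0.744 j6 88.5
```

View pics/s8.png

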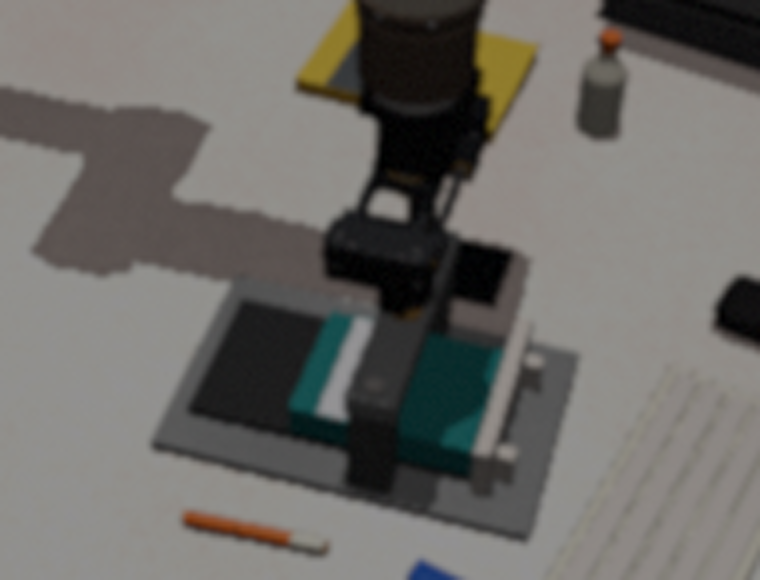

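```bash
python3 -m inch '[{"fingers":3.4,"delta_pos":[0,0,0],"spin":0},{"fingers":3.4,"delta_pos":[0,0,0],"spin":0},{"fingers":3.4,"delta_pos":[0,0,0],"spin":0},{"fingers":3.4,"delta_pos":[0,0,0],"spin":0},{"fingers":3.4,"delta_pos":[0,0,0],"spin":0},{"fingers":3.4,"delta_pos":[0,0,0],"spin":0},{"fingers":3.4,"delta_pos":[0,0,0],"spin":0}]' ; python3 -c "
from go import *
st()"
```

```text
time_s: 14.8
tcp_pos: [0.623, -0.0029, 0.1516]
ee_rot: [[0.974, 0.228, 0.0], [0.228, -0.974, -0.0], [-0.0, 0.0, -1.0]]
wrist_force: [0.3, -1.0, 0.2]
gripper_width: 0.437
t 14.8 press [ -1.   -0.  151.6] yaw 13.16 F [ 0.34 -1.    0.23] M [-0.466 -0.12   0.009] w 0.437 j6 88.5
```

```bash
S='python3 -c "from go import *;st()"'
python3 -m inch '[{"fingers":3.0,"delta_pos":[0,0,0.03],"spin":5},{"fingers":3.0,"delta_pos":[0,0,0.05],"spin":10},{"fingers":3.0,"delta_pos":[0,0,0.05],"spin":10},{"fingers":3.0,"delta_pos":[0,0,0.05],"spin":10}]' >/dev/null; eval $S
python3 -m inch '[{"fingers":3.0,"delta_pos":[0,0,0.03],"spin":5},{"fingers":3.0,"delta_pos":[0,0,0.05],"spin":10},{"fingers":3.0,"delta_pos":[0,0,0.05],"spin":10},{"fingers":3.0,"delta_pos":[0,0,0.05],"spin":10}]' >/dev/null; eval $S
python3 -m inch '[{"fingers":3.0,"delta_pos":[0,0,0.03],"spin":5},{"fingers":3.0,"delta_pos":[0,0,0.05],"spin":10},{"fingers":3.0,"delta_pos":[0,0,0.05],"spin":10},{"fingers":3.0,"delta_pos":[0,0,0.05],"spin":10}]' >/dev/null; eval $S
```

```text
t 15.2 press [ -1.    0.2 151.1] yaw 3.27 F [ 0.23 -1.51  1.37] M [-0.305 -0.039  0.033] w 0.436 j6 78.7
t 15.6 press [ -0.9   0.4 150.6] yaw -6.68 F [-0.47  0.09  0.51] M [-0.012 -0.051 -0.033] w 0.428 j6 68.7
t 16.0 press [ -0.8   0.6 150.1] yaw -16.67 F [ 0.24  1.35 -0.6 ] M [ 0.413 -0.057  0.009] w 0.435 j6 58.7
```

```bash
cat >> go.py <<'E'
def mz():
    s=sense();R=s["ee_rot"];y=np.degrees(np.arctan2(R[1,0],R[0,0]))
    print("t",round(s["time_s"],2),"turn",round(13.16-y,2),"Mz",s["moment"][2].round(3),"eff6",s["effort"][5].round(3),"F",s["wrist_force"].round(1),"M",s["moment"].round(2),"z",s["tcp_pos"][2].round(4))
E
S='python3 -c "from go import *;mz()"'; eval $S
python3 -m inch '[{"fingers":3.0,"delta_pos":[0,0,0.03],"spin":5},{"fingers":3.0,"delta_pos":[0,0,0.05],"spin":10}]' >/dev/null; eval $S
python3 -m inch '[{"fingers":3.0,"delta_pos":[0,0,0],"spin":0},{"fingers":3.0,"delta_pos":[0,0,0],"spin":0}]' >/dev/null; eval $S
```

```text
t 16.0 turn 29.83 Mz 0.009 eff6 -0.021 F [ 0.2  1.3 -0.6] M [ 0.41 -0.06  0.01] z 0.1501
t 16.2 turn 40.04 Mz 0.069 eff6 0.523 F [0.1 2.2 1. ] M [ 0.76 -0.15  0.07] z 0.1496
t 16.4 turn 39.82 Mz 0.058 eff6 -0.023 F [-0.3  3.6  0.3] M [ 0.98 -0.13  0.06] z 0.1495
```

```bash
S='python3 -c "from go import *;mz()"'
python3 -m inch '[{"fingers":3.0,"delta_pos":[0,0,0.03],"spin":5},{"fingers":3.0,"delta_pos":[0,0,0.05],"spin":10},{"fingers":3.0,"delta_pos":[0,0,0.05],"spin":10}]' >/dev/null; eval $S
python3 -m inch '[{"fingers":3.0,"delta_pos":[0,0,0.0],"spin":0}]' >/dev/null; eval $S
python3 -m inch '[{"fingers":3.0,"delta_pos":[0,0,0.03],"spin":5},{"fingers":3.0,"delta_pos":[0,0,0.05],"spin":10},{"fingers":3.0,"delta_pos":[0,0,0.05],"spin":10}]' >/dev/null; eval $S
python3 -m inch '[{"fingers":3.0,"delta_pos":[0,0,0.0],"spin":0}]' >/dev/null; eval $S;python3 -c "from go import *;st()"
```

```text
t 16.7 turn 49.86 Mz -0.004 eff6 -0.337 F [ 0.6  2.7 -0.2] M [ 1.29 -0.25 -0.  ] z 0.149
t 16.8 turn 49.81 Mz 0.001 eff6 -0.026 F [ 0.7  4.5 -0. ] M [ 1.56 -0.27  0.  ] z 0.149
t 17.1 turn 59.92 Mz 0.026 eff6 -0.292 F [ 0.8  6.  -1.2] M [ 1.74 -0.37  0.03] z 0.1485
t 17.2 turn 59.84 Mz 0.015 eff6 -0.031 F [ 2.1  5.8 -0.6] M [ 1.68 -0.44  0.01] z 0.1485
t 17.2 press [ -0.3   1.  148.5] yaw -46.68 F [ 2.06  5.75 -0.58] M [ 1.684 -0.436  0.015] w 0.434 j6 28.7
```

```bash
S='python3 -c "from go import *;mz()"'
python3 -m inch '[{"fingers":3.0,"delta_pos":[-0.07,-0.07,0.0],"spin":0},{"fingers":3.0,"delta_pos":[-0.07,-0.07,0.0],"spin":0}]' >/dev/null; eval $S
python3 -m inch '[{"fingers":3.0,"delta_pos":[0,0,0.03],"spin":5},{"fingers":3.0,"delta_pos":[0,0,0.05],"spin":10},{"fingers":3.0,"delta_pos":[0,0,0.05],"spin":10}]' >/dev/null; eval $S
python3 -m inch '[{"fingers":3.0,"delta_pos":[0,0,0.0],"spin":0}]' >/dev/null; eval $S
python3 -m inch '[{"fingers":3.0,"delta_pos":[0,0,0.03],"spin":5},{"fingers":3.0,"delta_pos":[0,0,0.05],"spin":10},{"fingers":3.0,"delta_pos":[0,0,0.05],"spin":10}]' >/dev/null; eval $S
python3 -m inch '[{"fingers":3.0,"delta_pos":[0,0,0.0],"spin":0}]' >/dev/null; eval $S;python3 -c "from go import *;st()"
```

```text
t 17.4 turn 59.91 Mz 0.014 eff6 -0.021 F [ 1.9  2.5 -1.3] M [ 0.93 -0.64  0.01] z 0.1485
t 17.7 turn 69.94 Mz 0.033 eff6 -0.344 F [ 4.1  4.  -1.8] M [ 1.1  -1.    0.03] z 0.148
t 17.8 turn 69.86 Mz -0.002 eff6 -0.033 F [ 3.6  3.2 -2.1] M [ 1.13 -1.12 -0.  ] z 0.148
t 18.1 turn 79.95 Mz 0.045 eff6 -0.299 F [ 4.   3.3 -3. ] M [ 1.15 -1.29  0.05] z 0.1476
t 18.2 turn 79.88 Mz 0.015 eff6 -0.039 F [ 3.5  3.3 -2.4] M [ 1.16 -1.32  0.02] z 0.1475
t 18.2 press [1.000e-01 1.300e+00 1.475e+02] yaw -66.72 F [ 3.52  3.3  -2.43] M [ 1.157 -1.316  0.015] w 0.435 j6 8.6
```

```bash
S='python3 -c "from go import *;mz()"'
python3 -m inch '[{"fingers":3.0,"delta_pos":[-0.02,-0.08,0.03],"spin":0},{"fingers":3.0,"delta_pos":[-0.02,-0.08,0.03],"spin":0}]' >/dev/null; eval $S
python3 -m inch '[{"fingers":3.0,"delta_pos":[0,0,0.03],"spin":5},{"fingers":3.0,"delta_pos":[0,0,0.05],"spin":10},{"fingers":3.0,"delta_pos":[0,0,0.05],"spin":10}]' >/dev/null; eval $S
python3 -m inch '[{"fingers":3.0,"delta_pos":[0,0,0.0],"spin":0}]' >/dev/null; eval $S
python3 -m inch '[{"fingers":3.0,"delta_pos":[0,0,0.03],"spin":5},{"fingers":3.0,"delta_pos":[0,0,0.05],"spin":10},{"fingers":3.0,"delta_pos":[0,0,0.05],"spin":10}]' >/dev/null; eval $S
python3 -m inch '[{"fingers":3.0,"delta_pos":[0,0,0.0],"spin":0}]' >/dev/null; eval $S;python3 -c "from go import *;st()"
```

```text
t 18.4 turn 79.93 Mz 0.015 eff6 -0.025 F [ 2.6  2.3 -0.8] M [ 0.84 -0.9   0.02] z 0.1475
t 18.7 turn 89.94 Mz 0.059 eff6 -0.373 F [ 3.   1.6 -1.1] M [ 0.82 -1.12  0.06] z 0.147
t 18.8 turn 89.87 Mz 0.074 eff6 -0.061 F [ 2.9  3.3 -0.6] M [ 0.8  -1.23  0.07] z 0.147
t 19.1 turn 99.88 Mz 0.116 eff6 -0.431 F [ 3.9  1.8 -0.6] M [ 0.68 -1.4   0.12] z 0.1466
t 19.2 turn 99.82 Mz 0.08 eff6 -0.119 F [ 3.8  2.  -0.2] M [ 0.67 -1.55  0.08] z 0.1466
t 19.2 press [  0.7   1.4 146.6] yaw -86.66 F [ 3.76  2.01 -0.2 ] M [ 0.675 -1.552  0.08 ] w 0.433 j6 -11.4
```

```bash
S='python3 -c "from go import *;mz()"'
python3 -m inch '[{"fingers":3.0,"delta_pos":[0,0,0.03],"spin":5},{"fingers":3.0,"delta_pos":[0,0,0.05],"spin":10},{"fingers":3.0,"delta_pos":[0,0,0.05],"spin":10}]' >/dev/null; eval $S
python3 -m inch '[{"fingers":3.0,"delta_pos":[0,0,0.0],"spin":0}]' >/dev/null; eval $S
python3 -m inch '[{"fingers":3.0,"delta_pos":[0,0,0.0],"spin":0}]' >/dev/null; eval $S
python3 -m inch '[{"fingers":3.0,"delta_pos":[0,0,0.03],"spin":5},{"fingers":3.0,"delta_pos":[0,0,0.05],"spin":10},{"fingers":3.0,"delta_pos":[0,0,0.05],"spin":10}]' >/dev/null; eval $S
python3 -m inch '[{"fingers":3.0,"delta_pos":[0,0,0.0],"spin":0}]' >/dev/null; eval $S
python3 -m inch '[{"fingers":3.0,"delta_pos":[0,0,0.0],"spin":0}]' >/dev/null; eval $S;python3 -c "from go import *;st()"
```

```text
t 19.5 turn 109.91 Mz 0.209 eff6 -0.441 F [ 5.3  1.4 -1.5] M [ 0.57 -1.64  0.21] z 0.1462
t 19.6 turn 109.83 Mz 0.186 eff6 -0.18 F [ 5.6  2.  -0.2] M [ 0.62 -1.7   0.19] z 0.1463
t 19.7 turn 109.83 Mz 0.146 eff6 -0.171 F [ 5.4  2.4 -0. ] M [ 0.61 -1.65  0.15] z 0.1463
t 20.0 turn 119.89 Mz 0.227 eff6 -0.5 F [ 5.2  1.3 -0.7] M [ 0.52 -1.77  0.23] z 0.1459
t 20.1 turn 119.81 Mz 0.21 eff6 -0.239 F [ 5.9  1.4 -0.5] M [ 0.51 -1.8   0.21] z 0.1459
t 20.2 turn 119.81 Mz 0.238 eff6 -0.229 F [ 5.8  1.6 -0.5] M [ 0.54 -1.79  0.24] z 0.1459
t 20.2 press [  1.1   1.2 145.9] yaw -106.65 F [ 5.8   1.64 -0.5 ] M [ 0.541 -1.793  0.238] w 0.433 j6 -31.4
```

```bash
S='python3 -c "from go import *;mz()"'
python3 -m inch '[{"fingers":3.0,"delta_pos":[0,0,0.03],"spin":5},{"fingers":3.0,"delta_pos":[0,0,0.05],"spin":11},{"fingers":3.0,"delta_pos":[0,0,0.05],"spin":11}]' >/dev/null; eval $S
python3 -m inch '[{"fingers":3.0,"delta_pos":[0,0,0.0],"spin":0},{"fingers":3.0,"delta_pos":[0,0,0.0],"spin":0}]' >/dev/null; eval $S
```

```text
t 20.5 turn 130.89 Mz 0.318 eff6 -0.606 F [ 6.5  0.6 -0.4] M [ 0.45 -1.96  0.32] z 0.1455
t 20.7 turn 130.79 Mz 0.309 eff6 -0.283 F [ 6.   1.7 -0.6] M [ 0.39 -1.95  0.31] z 0.1454
```

```bash
python3 -m inch '[{"fingers":4.5,"delta_pos":[0,0,0],"spin":0},{"fingers":5.5,"delta_pos":[0,0,0],"spin":0},{"fingers":7,"delta_pos":[0,0,0],"spin":0},{"fingers":7,"delta_pos":[0,0,0],"spin":0},{"fingers":7,"delta_pos":[0,0,0],"spin":0},{"fingers":7,"delta_pos":[0,0,-1],"spin":0},{"fingers":7,"delta_pos":[0,0,-3],"spin":0},{"fingers":7,"delta_pos":[0,0,-6],"spin":0},{"fingers":7,"delta_pos":[0,0,-10],"spin":0},{"fingers":7,"delta_pos":[0,0,-10],"spin":0},{"fingers":7,"delta_pos":[0,0,-10],"spin":0},{"fingers":7,"delta_pos":[0,0,-10],"spin":0}]' ; python3 -c "
from go import *
mz();st()
cv2.imwrite('pics/w9.png',cv2.resize(capture('wrist'),None,fx=1.5,fy=1.5)[...,::-1]);cv2.imwrite('pics/s9.png',cv2.resize(capture('scene')[120:265,160:350],None,fx=4,fy=4,interpolation=cv2.INTER_CUBIC)[...,::-1])
print(ray('scene',proj('scene',[.5,0,.1]),.1))"
```

```text
time_s: 21.9
tcp_pos: [0.623, -0.0012, 0.2441]
ee_rot: [[-0.467, -0.884, -0.002], [-0.884, 0.467, 0.0], [0.001, 0.002, -1.0]]
wrist_force: [-0.4, -1.2, -0.8]
gripper_width: 0.802
t 21.9 turn 131.0 Mz 0.023 eff6 0.001 F [-0.4 -1.2 -0.8] M [ 0.1  -0.11  0.02] z 0.2441
t 21.9 press [ -0.7   1.7 244.1] yaw -117.84 F [-0.37 -1.21 -0.76] M [ 0.099 -0.105  0.023] w 0.802 j6 -42.6
[5.00000000e-01 2.22044605e-16 1.00000000e-01]
```

View pics/w9.png

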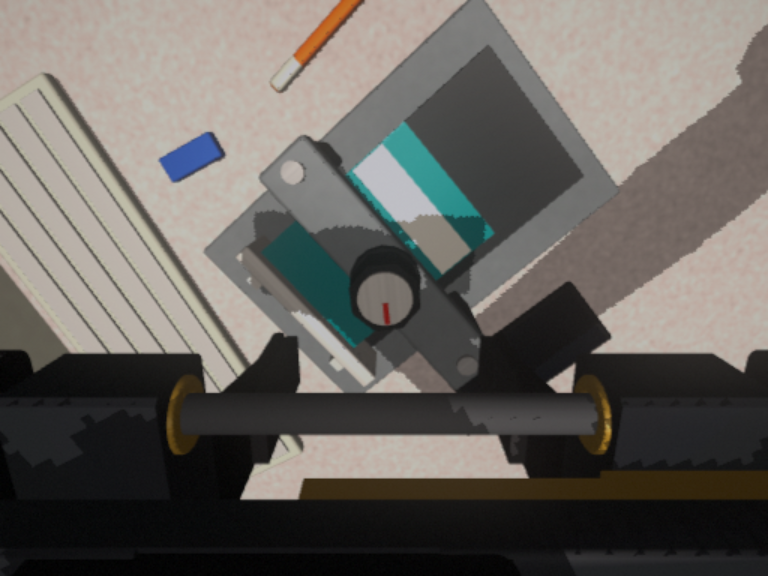

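View pics/s9.png

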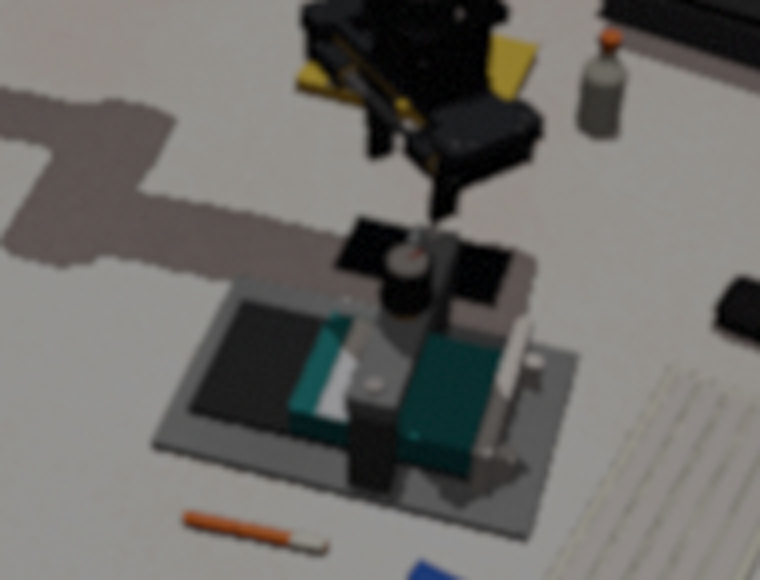

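```bash
python3 -c "
from station import *
print(finish_job())"
```

```text
the job is handed in; nothing more can be done
None
```

The booklet is flush against the backstop and clamped, and the job is handed in at about 22 s of the 72 s allowed. No verdict was reported, so the clamp force below is my estimate.

- **Push:** I pushed the near edge with both fingers spread. The booklet stopped moving at the backstop with about 10 N on the wrist, well under the 35 N limit. Afterwards it lay square to the press to within about 0.1°, roughly 7.5 mm to one side of the middle line.
- **Clamping:** I turned the knob clockwise in 10° steps. The resistance began to rise at about 85–90° of turn, and I stopped at 131°, which is 41–46° past the bite. The moment had reached about 0.31 N m by then, which suggests a clamp force of roughly 43–51 N.
- **Last checks:** After I let go, the knob's red mark showed about 5° of spring-back, as expected. The pictures showed the booklet still flush, the nearby things in view where they had been, and the gripper clear of the press with near-zero wrist force.
- **Disagreements:**
  - The network's point for the booklet's far edge differed between cameras: 71 mm along the press in one, 87 mm in the other, against 76 mm for the backstop. I relied on the push stalling and on my own corner fits instead.
  - The free-turning resistance read 0.02–0.03 N m rather than 0.06, which leaves the bite angle uncertain by about 5°.
  - Sideways force on the knob reached about 6 N while turning, because the grip was slightly off the screw's axis.

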